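# Spring open the photometer hood and load the sample vial

## Robot

A 6-joint arm with a two-finger parallel gripper is mounted at the origin on the work surface. World frame = base frame: x ahead of the robot, y to its left, z up, the work surface at z = 0. Lengths are in m, angles in rad, forces in N, time in s.
With the tool pointing down it reaches from about 0.375 to 0.975 m from the base axis. Payload 3.8 kg.
Tool frame: the origin (TCP) lies at the very end of the fingers, on their centre line; the grasp point (between the pads) lies 19 mm behind it (bot.pinch_z is the distance from the TCP to the grasp point, in m); x points along the fingers, y is the direction in which the jaws open and shut, and the axes are right-handed (so a half turn about x gives the same grasp; the last joint's range is limited). The gripper opens to 85 mm and grips with 20 to 120 N. Pads are 22 mm wide; open, the fingers measure 114 mm over their backs; the gripper's body (76 mm by 85 mm) begins 54 mm behind the grasp point. The pads swing forward as they close: fully open they stand 13 mm farther back than shut.
Start: joints at [-0.037, 0.264, 1.604, -0, 1.274, -0.037], TCP at [0.675, -0, 0.231] pointing down, gripper open.
Joint ranges: [-2.63, 2.63], [-0.94, 2.18], [0.31, 2.57], [-1.31, 4.45], [0, 2.66], [-2.55, 2.55]. Speed limits (rad/s): [2.57, 2.57, 3.14, 3.14, 3.14, 3.14].

## Interface

Orientations are given as a rotation vector (axis times angle).
In Python, from workcell import monitor, imaging, finish_job, bot gives the robot as it stands.
- The arm moves only by the tool jog_arm, never from a script. Its argument "rows" is a list of rows, each a list of 7 numbers: the shift along the tool's x, y, z in m, then the turn, a rotation vector about the tool's x, y, z in rad, then the opening in per cent of the stroke, from 0 (shut) to 100 (fully open). A call has 1 to 20 rows; each row is the pose to reach, as a shift and turn from the pose measured when the call began, along the tool's axes at that moment; what a row does not reach only later rows make up. A row lasts 1/10 s, in which the tool goes at most 50 mm and 8.59 degrees, less where a joint would pass 70% of its speed; a pose out of reach is approached as far as the arm can. A call with a gripper value outside its range is refused whole. The fingers move at their own pace and stop on an object; "force" is the grip in N (left out, the last holds). Time passes only in rows, so rows that repeat a pose let the fingers close. It gives the time, the measured TCP pose, the force and the opening at its end, in the units of the state.
- monitor.read_state(): the state, without advancing time (a new reading comes with each control period).
- imaging.read_camera(name): name is "scene" or "side" or "wrist"; returns the picture (384x512x3 uint8, blue, green, red); there is no depth.
- imaging.camera_params(name): a dict with "fx", "fy", "cx", "cy" (pixels), "k1" (the pictures are not rectified: a ray, as slopes to the right and down, at radius r is drawn at 1 + k1 r^2 times it, then the intrinsics apply), "T" (4x4, takes a point from camera to world coordinates); the wrist camera has in their place "T_tool_cam" (4x4, takes a point from camera to tool coordinates, whose origin is the TCP and whose axes are the tool frame's). Camera axes: x right, y down, z forward; pixel columns grow to the right and rows downward; lengths in m; the calibration is good to about 2 mm. A picture is of the moment at which its call begins: read the wrist's pose just before it. camera_params takes no time and is no camera call.
- finish_job(): hands the job in, once; it reports no verdict.
The state is a dict: "time": time; "q": joint angles; "joint_vel": joint speeds; "joint_torque": joint torques, N m; "tool_pos": TCP position; "tcp_rot": TCP orientation; "wrist_force": force on the tool from outside, world axes, zero at the start; "torque": the same for the moment, N m; "width": opening from 0.0 (shut) to 1.0 (fully open).
Only numpy, scipy, OpenCV 4.12 (cv2) and the standard library are available. Lean on these libraries where they do the work, as an engineer would, in place of code of your own. Each camera call takes 0.05 s, during which the arm holds its last target. There are 200 camera calls.

## Task

Press the photometer's thumb key down gently until its catch lets go and the hood springs fully open by itself, with nothing of the robot touching the hood as it rises or afterwards. Then take the full-height, standard-width sample vial (not the thin one or the squat one) out of the tray and lower it gently into the round well, upright and fully home, and let go. Leave the other glassware and the stopper where they are.

Things in the scene. Friction and masses are not known exactly. Their poses are not given: they have to be found in the camera images.
- photometer: Grey bench photometer, a fixed box 240 mm deep (x -140 to +100), 200 mm wide (y +-100), deck 70 mm above the bench, but only 45 mm in front of x = -100; origin on its underside, x to its back, y to its left, z up; on the left half of the bench, turned up to 0.35 rad. Over the low front stands the thumb key; on the deck the black hood covers the sample well, hinged at its back.
- key_place (a point): Nominal centre of the thumb key's top at rest, 88 mm above the bench, 121 mm ahead (-x) of the photometer's origin. The key is a round black pad 26 mm across, on a screwed stem set by hand: its real top stands up to 10 mm higher or lower than this, so it must be felt for or seen. Press it straight down: about 3 N to start, 5 to 9 N where it lets go. More than 15 N breaks the catch.
- hook (a point): Top of the steel hook that holds the hood shut, 36 mm behind the key and 32 mm above key_place, 16 mm wide. Key, arm and hook are one small bell-crank: pressing the key tips the hook towards the key, and after about 6 mm of key travel it slips off the hood's front lip; the key's hard stop comes about 1.5 mm further and there the force climbs at once. The open hood is not caught again.
- hood (a joint): Hood hinge angle in rad: about 0 while caught (closed), grows as it opens to its stop at 1.75 (standing up, leaning slightly back). Spring-driven with a damper: about 1.5 s after the catch lets go it stands open by itself and stays there.
- hood_hinge (a point): Middle of the hood's hinge line (along the photometer's y), 55 mm behind the photometer's origin, at deck height. The hood is a hollow black shell 125 mm long from the hinge forwards, 110 mm wide, 45 mm high when closed; its front edge rises in an arc of 140 mm radius about this line; open it stands 200 mm above the bench, just behind the line. The robot must not touch it.
- well_mouth (a point): Centre of the mouth of the round sample well, at deck height (70 mm), 10 mm ahead of the photometer's origin, 65 mm ahead of the hinge. Bore 29 mm, straight down, 50 mm deep, flat floor, 2 mm chamfer. Axes as the photometer's. Covered by the hood until it opens.
- tray: White fixed tray 220 x 70 x 18 mm high with three compartments in a row along its x (centres at -72, 0, +72 mm), floor 4 mm thick; origin under its centre. One vial stands in each compartment, in any order.
- vial: The sample vial, amber glass with black cap: a straight cylinder 26 mm across and 88 mm tall, the cap (top 16 mm) as wide as the glass, about 60 g; origin at the centre of its underside, z up. Seated, 38 mm stand out of the well.
- thin_vial: Other vial in the tray, same glass and cap, 18 mm across, 88 mm tall; origin at its underside. Leave it.
- squat_vial: Other vial in the tray, same glass and cap, 36 mm across, 50 mm tall; origin at its underside. Leave it.
- flask: Conical glass flask 74 mm wide at the foot, 112 mm tall, near the right front; origin at its underside. Leave it.
- beaker: Small glass beaker 48 mm wide, 60 mm tall, between robot and photometer; origin at its underside. Leave it.
- amber_bottle: Amber reagent bottle 64 mm wide, 140 mm tall, at the back; origin at its underside. Leave it.
- jar: Greenish glass jar 76 mm wide, 110 mm tall, at the back; origin at its underside. Leave it.
- stopper: Rubber stopper 40 mm wide, 34 mm tall, at the left front; origin at its underside. Leave it.
Not all that is in view belongs to the job. What is shaped like the vial but pink is not meant.

How it is judged:
On the way:
1. the catch is released and the hood has sprung fully open while the vial still stands in the tray (value of joint hood above 1.5 rad and distance of vial from where it was at the start of the episode below 0.02 m), for 0.2 s.
At the end, for the whole second after the job is handed in: The hood stands open (over 1.5 rad); the sample vial stands in the well within 4 mm of its axis, its foot at least 46 mm below the mouth (4 mm of fully home), upright within 0.08 rad, at rest and released (value of joint hood above 1.5 rad and horizontal distance between vial and well_mouth below 0.004 m and z of vial in the frame of well_mouth below -0.046 m and angle between vial's own z axis and vertical below 0.08 rad and linear speed of vial below 0.02 m/s); the robot touches nothing.
It fails at once if the robot touches the hood with more than 1 N (contact force between hood and the arm above 1 N or contact force between hood and the fingers above 1 N).
It fails at once if the robot presses the photometer (its key included) with more than 15 N (contact force between photometer and the fingers above 15 N or contact force between photometer and the arm above 15 N).
It fails at once if the vial is pushed, dropped or knocked against the photometer with more than 25 N (contact force between vial and photometer above 25 N).
It fails at once if another vial, the flask, the beaker, a bottle, the jar or the stopper is moved by more than 25 mm (distance of any of thin_vial, squat_vial, flask, beaker, amber_bottle, jar, stopper from where it was at the start of the episode above 0.025 m).
It fails at once if another piece of glassware is knocked over (angle between any of thin_vial, squat_vial, flask, beaker, amber_bottle, jar, stopper's own z axis and vertical above 0.5 rad).
It also fails if it takes over 64 s, if anything falls off the work surface, if the arm or the gripper's body presses on something with over 40 N, if the wrist force passes 120 N, or if a joint passes its speed limit or range.

## Working session

There is one attempt and no reset: what is moved stays moved. The work goes in short steps, Python scripts to look and compute and a tool call to move; the robot and the scene stay as the last step left them, time stands still between calls to the robot, and variables do not carry over. Pictures are saved under pics/ and viewed, about 8 in all and at most 12, crops included, and the job is handed in when it is done.

Besides the shell and the picture viewer there is one more tool, called after "Call:" as a command line: name --pt "numbers of a row" for each row, then --argument value for the rest. jog_arm: Moves the arm, as the interface text tells. Its arguments: {"type":"object","properties":{"rows":{"type":"array","items":{"type":"array","items":{"type":"number"}}},"force":{"type":"number"}},"required":["rows"]}

```bash
mkdir -p pics; cat > h.py <<'E'
import numpy as np,cv2
from workcell import monitor,imaging,finish_job,bot
from scipy.spatial.transform import Rotation as R
def cam(n,st=None):
    p=imaging.camera_params(n)
    if n=='wrist':
        st=st or monitor.read_state()
        T=np.eye(4);T[:3,:3]=R.from_rotvec(st['tcp_rot']).as_matrix();T[:3,3]=st['tool_pos']
        p['T']=T@np.array(p['T_tool_cam'])
    p['T']=np.array(p['T']);return p
def shot(n,f=None):
    p=cam(n);im=imaging.read_camera(n)
    if f: cv2.imwrite('pics/'+f,im)
    return im,p
def ray(p,uv):
    K=np.array([[p['fx'],0,p['cx']],[0,p['fy'],p['cy']],[0,0,1.]])
    x=cv2.undistortPoints(np.array([[uv]],float),K,np.array([p['k1'],0,0,0.]))[0,0]
    return p['T'][:3,3],p['T'][:3,:3]@np.array([x[0],x[1],1])
def onz(p,uv,z):
    o,d=ray(p,uv);return o+d*(z-o[2])/d[2]
def proj(p,X):
    c=np.linalg.inv(p['T'])@np.append(X,1);s=c[:2]/c[2];s=s*(1+p['k1']*(s@s))
    return np.array([p['fx']*s[0]+p['cx'],p['fy']*s[1]+p['cy']])
def two(p1,u1,p2,u2):
    A=[];b=[]
    for p,u in((p1,u1),(p2,u2)):
        o,d=ray(p,u);d/=np.linalg.norm(d);M=np.eye(3)-np.outer(d,d);A.append(M);b.append(M@o)
    return np.linalg.lstsq(np.vstack(A),np.hstack(b),rcond=None)[0]
E
python3 - <<'E'
from h import *
np.set_printoptions(precision=3,suppress=True)
a,p=shot('scene');b,q=shot('side');c,r=shot('wrist')
for n,i in zip('abc',(a,b,c)): cv2.imwrite(f'pics/{n}.png',i)
cv2.imwrite('pics/ab.png',np.vstack([np.hstack([a,b])])[:, :] if 0 else cv2.resize(np.hstack([a,b]),(800,300)))
for x in(p,q,r):print(x['fx'],x['k1'],x['T'])
print(monitor.read_state())
E
```

```text
349.8051811285225 -0.1074522000312444 [[ 0.14   0.653 -0.744  1.419]
 [ 0.99  -0.097  0.102 -0.095]
 [-0.006 -0.751 -0.66   0.871]
 [ 0.     0.     0.     1.   ]]
455.0905321906844 -0.05019037564108541 [[ 0.886 -0.266  0.379  0.075]
 [-0.463 -0.542  0.701 -0.882]
 [ 0.019 -0.797 -0.603  0.862]
 [ 0.     0.     0.     1.   ]]
268.14355924886183 0.019289828342509488 [[ 1.    -0.    -0.003  0.676]
 [-0.001 -0.96  -0.281  0.072]
 [-0.003  0.281 -0.96   0.373]
 [ 0.     0.     0.     1.   ]]
{'time': 0.15, 'q': array([-0.037,  0.265,  1.605,  0.   ,  1.274, -0.037]), 'joint_vel': array([ 0.001, -0.003, -0.005,  0.   , -0.   ,  0.   ]), 'joint_torque': array([ -0.   , -51.591, -36.796,  -0.   ,   0.008,   0.   ]), 'tool_pos': array([0.674, 0.   , 0.23 ]), 'tcp_rot': array([ 1.208,  1.211, -1.21 ]), 'wrist_force': array([ 0.261, -0.215, -0.114]), 'torque': array([ 0.013, -0.023,  0.048]), 'width': 0.9987322607870456}
```

View pics/a.png

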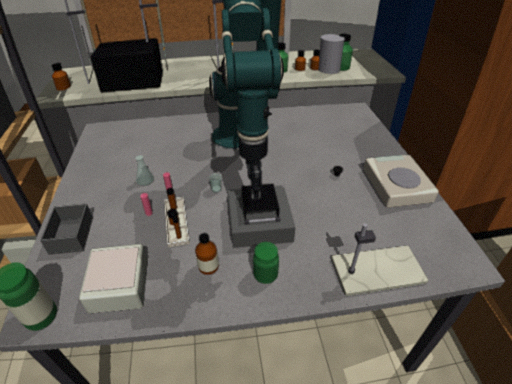

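View pics/b.png

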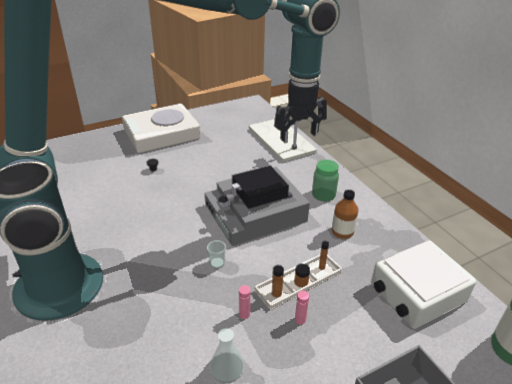

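```bash
python3 - <<'E'
import cv2,numpy as np
a=cv2.imread('pics/a.png');b=cv2.imread('pics/b.png')
A=cv2.resize(a[165:265,140:300],(800,500),interpolation=cv2.INTER_CUBIC)
B=cv2.resize(b[160:310,200:350],(600,600),interpolation=cv2.INTER_CUBIC)
cv2.imwrite('pics/A.png',A);cv2.imwrite('pics/B.png',B)
E
```

```text
(no output)
```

View pics/A.png

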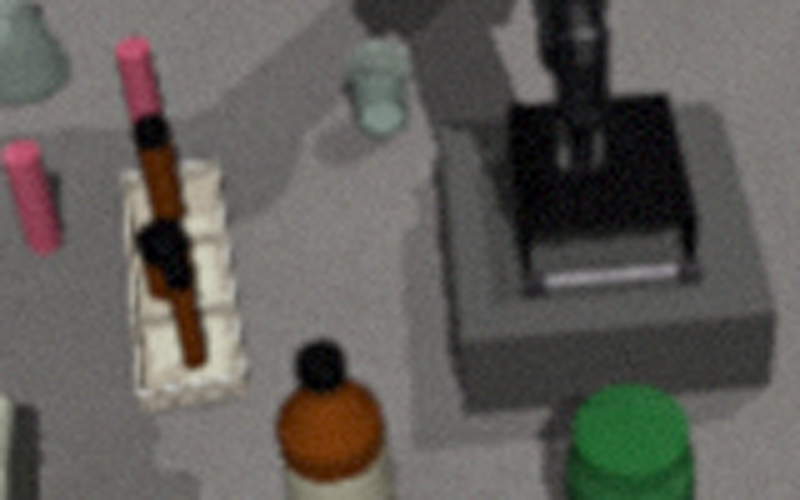

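View pics/B.png

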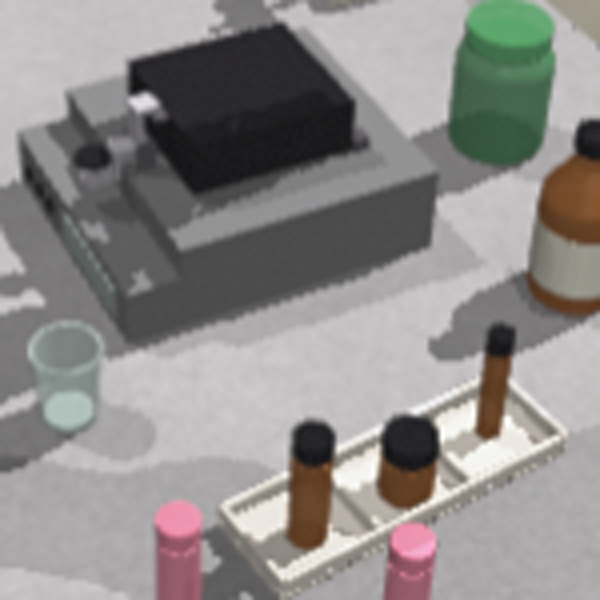

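```bash
python3 - <<'E'
from h import *
np.set_printoptions(precision=4,suppress=True)
p=cam('scene');q=cam('side')
B=lambda u,v:((u+.5)/4+199.5,(v+.5)/4+159.5)
A=lambda u,v:((u+.5)/5+139.5,(v+.5)/5+164.5)
pts=[]
for n,c,uv,z,loc in [('BRdeckS',q,B(437,178),.07,(.1,-.1)),('BRbotS',q,B(431,245),0,(.1,-.1)),('FRbotS',q,B(125,337),0,(-.14,-.1)),('FRtopS',q,B(122,312),.045,(-.14,-.1)),('FLtopS',q,B(20,135),.045,(-.14,.1)),
 ('BRdeckA',p,A(455,342),.07,(.1,-.1)),('BLdeckA',p,A(775,312),.07,(.1,.1)),('BRbotA',p,A(468,412),0,(.1,-.1)),('BLbotA',p,A(768,385),0,(.1,.1))]:
    X=onz(c,uv,z);print(n,X);pts.append((X[:2],loc))
W=np.array([a for a,_ in pts]);L=np.array([b for _,b in pts])
Wc=W-W.mean(0);Lc=L-L.mean(0)
th=np.arctan2((Lc[:,0]*Wc[:,1]-Lc[:,1]*Wc[:,0]).sum(),(Lc*Wc).sum())
Rm=np.array([[np.cos(th),-np.sin(th)],[np.sin(th),np.cos(th)]])
o=W.mean(0)-Rm@L.mean(0)
print('th',th,'o',o);print(W-(L@Rm.T+o))
for n,l in [('key',(-.121,0)),('hook',(-.085,0)),('well',(-.01,0))]:print(n,Rm@l+o)
for z in(.078,.088,.098):print('key S',z,onz(q,B(94,157),z))
print('hook S',onz(q,B(143,100),.12))
print('vial S',onz(q,B(315,432),.092),'A',onz(p,A(151,122),.092))
print('squat S',onz(q,B(411,432),.054),'thin S',onz(q,B(500,333),.092))
for u in[(220,512),(497,370),(567,435),(285,590)]:print('tray',onz(q,B(*u),.018))
for n,u in[('beak',(66,345))]:print(n,onz(q,B(*u),.06))
E
```

```text
BRdeckS [ 0.6732 -0.0786  0.07  ]
BRbotS [ 0.68   -0.0712  0.    ]
FRbotS [ 0.4414 -0.0595  0.    ]
FRtopS [ 0.4304 -0.0803  0.045 ]
FLtopS [0.4431 0.1257 0.045 ]
BRdeckA [ 0.6804 -0.071   0.07  ]
BLdeckA [0.6844 0.1307 0.07  ]
BRbotA [ 0.6783 -0.0661  0.    ]
BLbotA [0.684  0.1311 0.    ]
th -0.012128309012775668 o [0.5799 0.0292]
[[-0.0055 -0.0066]
 [ 0.0013  0.0008]
 [ 0.0027  0.0096]
 [-0.0082 -0.0112]
 [ 0.002  -0.0052]
 [ 0.0018  0.001 ]
 [ 0.0033  0.0027]
 [-0.0004  0.0059]
 [ 0.003   0.0031]]
key [0.4589 0.0307]
hook [0.4949 0.0303]
well [0.5699 0.0293]
key S 0.078 [0.4648 0.039  0.078 ]
key S 0.088 [0.4598 0.0272 0.088 ]
key S 0.098 [0.4548 0.0155 0.098 ]
hook S [0.5    0.0327 0.12  ]
vial S [ 0.4668 -0.2671  0.092 ] A [ 0.4652 -0.263   0.092 ]
squat S [ 0.5381 -0.2628  0.054 ] thin S [ 0.609  -0.2464  0.092 ]
tray [ 0.421  -0.2393  0.018 ]
tray [ 0.6387 -0.2136  0.018 ]
tray [ 0.6457 -0.2819  0.018 ]
tray [ 0.4277 -0.308   0.018 ]
beak [ 0.3796 -0.1069  0.06  ]
```

Call:
jog_arm --pt "0 -0.02 -0.003 0 0 0 0" --pt "0 -0.06 -0.009 0 0 0 0" --pt "0 -0.1 -0.015 0 0 0 0" --pt "0.01 -0.14 -0.02 0 0 0 0" --pt "0.03 -0.18 -0.026 0 0 0 0" --pt "0.045 -0.205 -0.029 0 0 0 0" --pt "0.05 -0.215 -0.03 0 0 0 0" --pt "0.05 -0.215 -0.03 0 0 0 0" --pt "0.05 -0.215 -0.03 0 0 0 0" --pt "0.05 -0.215 -0.03 0 0 0 0" --force 40

```text
time: 1.15
tool_pos: [0.4616, 0.0299, 0.182]
tcp_rot: [1.21, 1.208, -1.209]
wrist_force: [0.1, -0.5, 1.4]
width: -0.001
```

```bash
python3 - <<'E'
from h import *
np.set_printoptions(precision=4,suppress=True)
st=monitor.read_state();print(st['tool_pos'],st['tcp_rot'],st['wrist_force'],st['width'])
c,r=shot('wrist','w1.png')
print('T',r['T'],'tcp px',proj(r,st['tool_pos']))
for X in[(.459,.030,.086),(.495,.03,.12),(.579,.029,.115)]:print(X,proj(r,np.array(X)))
E
```

```text
[0.4616 0.0299 0.182 ] [ 1.2099  1.2083 -1.2085] [ 0.0754 -0.4617  1.366 ] -0.0008635825853679735
T [[ 1.     -0.0012  0.0003  0.4627]
 [-0.0011 -0.9598 -0.2808  0.102 ]
 [ 0.0006  0.2808 -0.9598  0.3253]
 [ 0.      0.      0.      1.    ]] tcp px [249.4385 240.1047]
(0.459, 0.03, 0.086) [247.2033 192.8801]
(0.495, 0.03, 0.12) [291.0702 204.9202]
(0.579, 0.029, 0.115) [392.1568 204.0064]
```

View pics/w1.png

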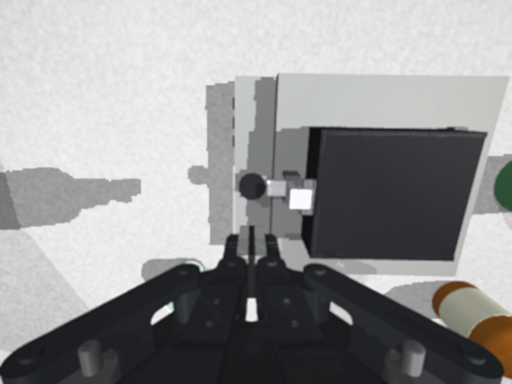

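```bash
python3 - <<'E'
from h import *
np.set_printoptions(precision=4,suppress=True)
r=cam('wrist');q=cam('side')
c=cv2.imread('pics/w1.png')
m=(c.max(2)<70).astype(np.uint8);m[:,:235]=0;m[:,270:]=0;m[:165]=0;m[205:]=0
n,l,s,ce=cv2.connectedComponentsWithStats(m);i=1+s[1:,4].argmax();print(ce[i],s[i])
k=ce[i];print('two',two(r,k,q,(223.1,198.9)))
for z in(.078,.088,.098):print(onz(r,k,z),onz(q,(223.1,198.9),z))
print('hook',onz(r,(301,199),.12),onz(q,(235.4,184.6),.12))
for n,u,z,l in[('BL',(507,76),.07,(.1,.1)),('BR',(457,276),.07,(.1,-.1)),('FLd',(276,74),.07,(-.1,.1)),('FL',(235,77),.045,(-.14,.1)),('hoodFL',(322,128),.115,(-.07,.055)),('hoodFR',(311,258),.115,(-.07,-.055)),('hoodBL',(485,134),.115,(.055,.055)),('hoodBR',(461,263),.115,(.055,-.055))]:
    X=onz(r,u,z);print(n,X,l)
E
```

```text
[251.9846 186.144 ] [240 174  26  25 521]
two [0.4632 0.0352 0.0811]
[0.4633 0.0344 0.078 ] [0.4647 0.0389 0.078 ]
[0.4632 0.0371 0.088 ] [0.4597 0.0271 0.088 ]
[0.4632 0.0398 0.098 ] [0.4547 0.0154 0.098 ]
hook [0.5025 0.0351 0.12  ] [0.5001 0.0328 0.12  ]
BL [0.6841 0.1307 0.07  ] (0.1, 0.1)
BR [ 0.6842 -0.0685  0.07  ] (0.1, -0.1)
FLd [0.4844 0.134  0.07  ] (-0.1, 0.1)
FL [0.447  0.1346 0.045 ] (-0.14, 0.1)
hoodFL [0.5166 0.0904 0.115 ] (-0.07, 0.055)
hoodFR [ 0.515  -0.0211  0.115 ] (-0.07, -0.055)
hoodBL [0.6399 0.0852 0.115 ] (0.055, 0.055)
hoodBR [ 0.6459 -0.0254  0.115 ] (0.055, -0.055)
```

Call:
jog_arm --pt "0.015 0.0 -0.003 0 0 0 0" --pt "0.045 0.0 -0.005 0 0 0 0" --pt "0.068 0.0 -0.005 0 0 0 0" --pt "0.078 0.0 -0.005 0 0 0 0" --pt "0.08 0.0 -0.005 0 0 0 0" --pt "0.08 0.0 -0.005 0 0 0 0" --pt "0.08 0.0 -0.005 0 0 0 0"

```text
time: 1.9
tool_pos: [0.4629, 0.0348, 0.1032]
tcp_rot: [1.211, 1.207, -1.207]
wrist_force: [0.4, -0.0, -0.3]
width: 0.001
```

Call:
jog_arm --pt "0.001 0 0 0 0 0 0" --pt "0.002 0 0 0 0 0 0" --pt "0.003 0 0 0 0 0 0" --pt "0.004 0 0 0 0 0 0" --pt "0.005 0 0 0 0 0 0" --pt "0.005 0 0 0 0 0 0"

```text
time: 2.5
tool_pos: [0.4626, 0.0349, 0.0979]
tcp_rot: [1.211, 1.207, -1.208]
wrist_force: [-0.1, 0.2, 0.1]
width: 0.004
```

Call:
jog_arm --pt "0.001 0 0 0 0 0 0" --pt "0.002 0 0 0 0 0 0" --pt "0.003 0 0 0 0 0 0" --pt "0.004 0 0 0 0 0 0" --pt "0.004 0 0 0 0 0 0"

```text
time: 3.0
tool_pos: [0.4625, 0.0348, 0.0937]
tcp_rot: [1.21, 1.207, -1.208]
wrist_force: [-0.3, 0.6, -1.2]
width: 0.003
```

Force noise is about ±1 N; continue in small steps.

Call:
jog_arm --pt "0.001 0 0 0 0 0 0" --pt "0.002 0 0 0 0 0 0" --pt "0.003 0 0 0 0 0 0" --pt "0.003 0 0 0 0 0 0"

```text
time: 3.4
tool_pos: [0.4624, 0.0348, 0.0905]
tcp_rot: [1.21, 1.208, -1.208]
wrist_force: [0.6, 0.2, 0.0]
width: -0.001
```

Call:
jog_arm --pt "0.001 0 0 0 0 0 0" --pt "0.002 0 0 0 0 0 0" --pt "0.002 0 0 0 0 0 0"

```text
time: 3.7
tool_pos: [0.4622, 0.0348, 0.0883]
tcp_rot: [1.21, 1.208, -1.208]
wrist_force: [-0.3, 0.3, 0.2]
width: -0.004
```

Call:
jog_arm --pt "0.001 0 0 0 0 0 0" --pt "0.002 0 0 0 0 0 0" --pt "0.002 0 0 0 0 0 0"

```text
time: 4.0
tool_pos: [0.4623, 0.0348, 0.0864]
tcp_rot: [1.21, 1.208, -1.208]
wrist_force: [1.0, 0.3, 1.7]
width: 0.003
```

Call:
jog_arm --pt "0.001 0 0 0 0 0 0" --pt "0.002 0 0 0 0 0 0" --pt "0.002 0 0 0 0 0 0"

```text
time: 4.3
tool_pos: [0.4624, 0.0348, 0.0846]
tcp_rot: [1.21, 1.208, -1.208]
wrist_force: [-1.4, 0.6, 4.4]
width: 0.0
```

Call:
jog_arm --pt "0.001 0 0 0 0 0 0" --pt "0.001 0 0 0 0 0 0"

```text
time: 4.5
tool_pos: [0.4624, 0.0348, 0.0837]
tcp_rot: [1.21, 1.208, -1.208]
wrist_force: [-0.9, 0.1, 4.3]
width: -0.001
```

Call:
jog_arm --pt "0.001 0 0 0 0 0 0" --pt "0.001 0 0 0 0 0 0"

```text
time: 4.7
tool_pos: [0.4625, 0.0348, 0.0827]
tcp_rot: [1.21, 1.208, -1.208]
wrist_force: [-1.4, -0.3, 4.6]
width: 0.002
```

Call:
jog_arm --pt "0.001 0 0 0 0 0 0" --pt "0.001 0 0 0 0 0 0"

```text
time: 4.9
tool_pos: [0.4627, 0.0348, 0.0818]
tcp_rot: [1.211, 1.207, -1.208]
wrist_force: [-1.4, -0.5, 5.5]
width: 0.001
```

Call:
jog_arm --pt "0.0008 0 0 0 0 0 0" --pt "0.0008 0 0 0 0 0 0"

```text
time: 5.1
tool_pos: [0.4628, 0.0348, 0.0811]
tcp_rot: [1.211, 1.207, -1.208]
wrist_force: [-2.4, 0.1, 5.8]
width: -0.0
```

Call:
jog_arm --pt "0.0008 0 0 0 0 0 0" --pt "0.0008 0 0 0 0 0 0"

```text
time: 5.3
tool_pos: [0.4629, 0.0348, 0.0805]
tcp_rot: [1.211, 1.207, -1.208]
wrist_force: [-2.0, 0.4, 5.5]
width: -0.003
```

Call:
jog_arm --pt "0.0006 0 0 0 0 0 0" --pt "0.0006 0 0 0 0 0 0"

```text
time: 5.5
tool_pos: [0.4629, 0.0348, 0.08]
tcp_rot: [1.211, 1.207, -1.208]
wrist_force: [-2.0, -0.4, 5.3]
width: 0.001
```

```bash
python3 - <<'E'
from h import *
a,_=shot('side');b=cv2.imread('pics/b.png')
d=np.abs(a.astype(int)-b).max(2);d=d[190:215,255:285];print((d>40).mean(), a[150:200,232:290].mean(),b[150:200,232:290].mean())
cv2.imwrite('pics/s2.png',cv2.resize(a[110:260,190:340],(600,600)))
print(monitor.read_state()['wrist_force'])
E
```

```text
0.44666666666666666 88.89609195402299 103.63919540229885
[-2.19493613  0.56535737  7.06046468]
```

View pics/s2.png

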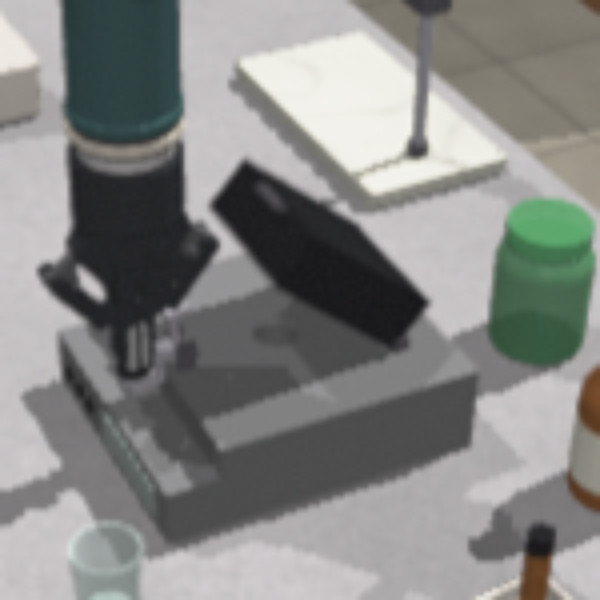

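Call:
jog_arm --pt "0 0 0 0 0 0 0" --pt "0 0 0 0 0 0 0" --pt "0 0 0 0 0 0 0" --pt "0 0 0 0 0 0 0" --pt "0 0 0 0 0 0 0" --pt "0 0 0 0 0 0 0" --pt "0 0 0 0 0 0 0" --pt "0 0 0 0 0 0 0" --pt "0 0 0 0 0 0 0" --pt "0 0 0 0 0 0 0" --pt "0 0 0 0 0 0 0" --pt "0 0 0 0 0 0 0" --pt "0 0 0 0 0 0 0" --pt "0 0 0 0 0 0 0" --pt "0 0 0 0 0 0 0" --pt "0 0 0 0 0 0 0" --pt "0 0 0 0 0 0 0" --pt "0 0 0 0 0 0 0"

```text
time: 7.35
tool_pos: [0.4629, 0.0348, 0.0803]
tcp_rot: [1.211, 1.207, -1.208]
wrist_force: [-2.2, -0.6, 6.0]
width: 0.003
```

Call:
jog_arm --pt "-0.005 0 0 0 0 0 0" --pt "-0.02 0 0 0 0 0 0" --pt "-0.05 0 0 0 0 0 0" --pt "-0.09 0 0 0 0 0 0" --pt "-0.115 0 0 0 0 0 0" --pt "-0.12 0 0 0 0 0 0" --pt "-0.12 0 0 0 0 0 0" --pt "-0.12 0 0 0 0 0 0"

```text
time: 8.15
tool_pos: [0.4615, 0.0348, 0.1985]
tcp_rot: [1.209, 1.209, -1.21]
wrist_force: [-0.8, -0.8, 0.5]
width: -0.002
```

```bash
python3 - <<'E'
from h import *
np.set_printoptions(precision=4,suppress=True)
st=monitor.read_state();print(st['tool_pos'],st['wrist_force'])
c,r=shot('wrist','w2.png');s,_=shot('side','s3.png')
V=np.hstack([c[60:320,200:512],s[120:320,190:390]] if 0 else [cv2.resize(c[60:290,210:510],(450,345)),cv2.resize(s[110:310,200:400],(345,345))])
cv2.imwrite('pics/v.png',V)
print(proj(r,np.array((.574,.0327,.07))))
E
```

```text
[0.4615 0.0348 0.1985] [-0.8285 -0.7996  0.5006]
[357.7042 185.8797]
```

View pics/v.png

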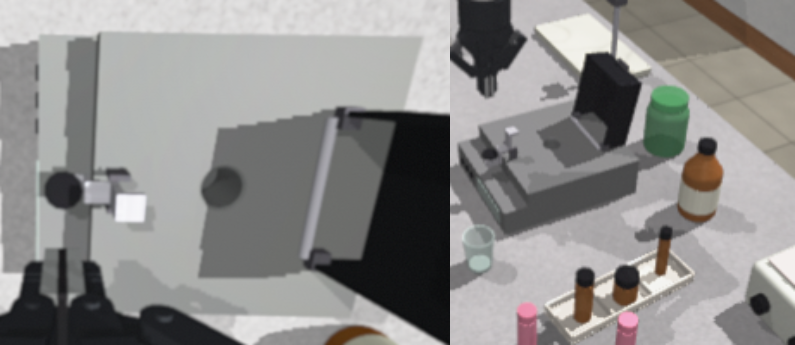

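Call:
jog_arm --pt "0 0 0.02 0 0 0 60" --pt "0 0 0.06 0 0 0 60" --pt "0 0 0.1 0 0 0 60" --pt "0 0 0.15 0 0 0 60" --pt "0 0.002 0.2 0 0 0 60" --pt "0 0.003 0.25 0 0 0 60" --pt "0 0.004 0.285 0 0 0 60" --pt "0 0.004 0.3 0 0 0 60" --pt "0 0.004 0.3 0 0 0 60" --pt "0 0.004 0.3 0 0 0 60" --pt "0 0.004 0.3 0 0 0 60"

```text
time: 9.35
tool_pos: [0.4649, -0.2635, 0.1975]
tcp_rot: [1.208, 1.212, -1.21]
wrist_force: [-0.3, 0.1, 0.2]
width: 0.598
```

```bash
python3 - <<'E'
from h import *
np.set_printoptions(precision=4,suppress=True)
r=cam('wrist');c2=cv2.imread('pics/w2.png')
st=monitor.read_state();print(st['tool_pos'],st['tcp_rot'],st['width'])
c,r=shot('wrist','w3.png')
print('tcp',proj(r,st['tool_pos']),'vial pred',proj(r,np.array((.466,-.265,.092))))
m=((c.max(2)<60)).astype(np.uint8)
n,l,s,ce=cv2.connectedComponentsWithStats(m)
for i in range(1,n):
    if 150<s[i,4]<4000:print(s[i],ce[i],onz(r,ce[i],.092))
E
```

```text
[ 0.4649 -0.2635  0.1975] [ 1.2082  1.2123 -1.2095] 0.5977882165443484
tcp [249.441  240.1024] vial pred [251.5744 191.8389]
[393 159  24  18 337] [404.4629 167.816 ] [ 0.6091 -0.2414  0.092 ]
[301 161  34  32 793] [317.377  176.5965] [ 0.5285 -0.2498  0.092 ]
[242 177  24  26 486] [253.2119 189.5432] [ 0.4676 -0.2627  0.092 ]
[411 255  25  22 465] [422.828  265.6065] [ 0.6441 -0.3448  0.092 ]
```

View pics/w3.png

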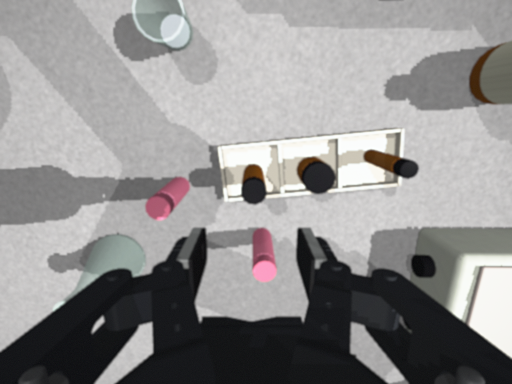

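Call:
jog_arm --pt "0.015 0.001 0.0005 0 0 0 60" --pt "0.05 0.0025 0.001 0 0 0 60" --pt "0.085 0.0025 0.001 0 0 0 60" --pt "0.11 0.0025 0.001 0 0 0 60" --pt "0.125 0.0025 0.001 0 0 0 60" --pt "0.134 0.0025 0.001 0 0 0 60" --pt "0.137 0.0025 0.001 0 0 0 60" --pt "0.137 0.0025 0.001 0 0 0 60" --pt "0.137 0.0025 0.001 0 0 0 60"

```text
time: 10.3
tool_pos: [0.4684, -0.265, 0.0621]
tcp_rot: [1.208, 1.209, -1.208]
wrist_force: [0.4, -0.4, 0.8]
width: 0.598
```

```bash
python3 - <<'E'
from h import *
np.set_printoptions(precision=4,suppress=True)
st=monitor.read_state();print(st['tool_pos'],st['tcp_rot'],st['width'],st['wrist_force'])
c,r=shot('wrist','w4.png');s,q=shot('side','s4.png')
tp=st['tool_pos'];print('tcp',proj(r,tp),'vialtop',proj(r,np.array((.4675,-.2645,.092))),proj(q,np.array((.4675,-.2645,.092))))
V=np.hstack([cv2.resize(c[120:300,170:350],(400,400)),cv2.resize(s[220:320,230:330],(400,400))])
cv2.imwrite('pics/v4.png',V)
E
```

```text
[ 0.4684 -0.265   0.0621] [ 1.2079  1.2093 -1.2082] 0.5981520211173474 [ 0.4083 -0.4012  0.7683]
tcp [249.4372 240.1002] vialtop [247.1765 267.6596] [278.067  266.7834]
```

View pics/v4.png

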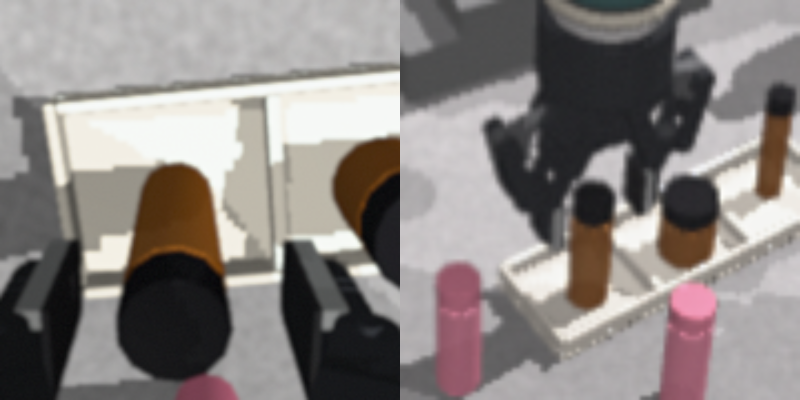

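Call:
jog_arm --pt "0.002 -0.0015 -0.0015 0 0 0 60" --pt "0.002 -0.0015 -0.0015 0 0 0 50" --pt "0.002 -0.0015 -0.0015 0 0 0 42" --pt "0.002 -0.0015 -0.0015 0 0 0 36" --pt "0.002 -0.0015 -0.0015 0 0 0 32" --pt "0.002 -0.0015 -0.0015 0 0 0 26" --pt "0.002 -0.0015 -0.0015 0 0 0 20" --pt "0.002 -0.0015 -0.0015 0 0 0 20" --pt "0.002 -0.0015 -0.0015 0 0 0 20" --pt "0.002 -0.0015 -0.0015 0 0 0 20" --force 35

```text
time: 11.4
tool_pos: [0.467, -0.2637, 0.0603]
tcp_rot: [1.208, 1.209, -1.208]
wrist_force: [-0.1, -0.4, 1.0]
width: 0.291
```

Call:
jog_arm --pt "-0.003 0 0 0 0 0 20" --pt "-0.01 0 0 0 0 0 20" --pt "-0.03 0 0 0 0 0 20" --pt "-0.06 0 0 0 0 0 20" --pt "-0.1 0 0 0 0 0 20" --pt "-0.125 0 0 0 0 0 20" --pt "-0.135 0 0 0 0 0 20" --pt "-0.135 0 0 0 0 0 20" --pt "-0.135 0 0 0 0 0 20"

```text
time: 12.3
tool_pos: [0.4661, -0.2631, 0.1939]
tcp_rot: [1.208, 1.211, -1.209]
wrist_force: [0.0, -0.8, -0.4]
width: 0.295
```

```bash
python3 - <<'E'
from h import *
np.set_printoptions(precision=4,suppress=True)
st=monitor.read_state();print(st['tool_pos'],st['tcp_rot'],st['width'],st['wrist_force'])
c,r=shot('wrist','w5.png');s,q=shot('side','s5.png')
print('tcp',proj(r,st['tool_pos']),proj(q,st['tool_pos']))
b=proj(q,st['tool_pos']).astype(int)
V=np.hstack([cv2.resize(c[150:310,170:330],(400,400)),cv2.resize(s[b[1]-60:b[1]+60,b[0]-60:b[0]+60],(400,400))])
cv2.imwrite('pics/v5.png',V);print(b)
E
```

```text
[ 0.4661 -0.2631  0.1939] [ 1.2079  1.2109 -1.2089] 0.29472167931199406 [ 0.0007 -0.808  -0.3779]
tcp [249.4391 240.101 ] [279.3521 233.874 ]
[279 233]
```

View pics/v5.png

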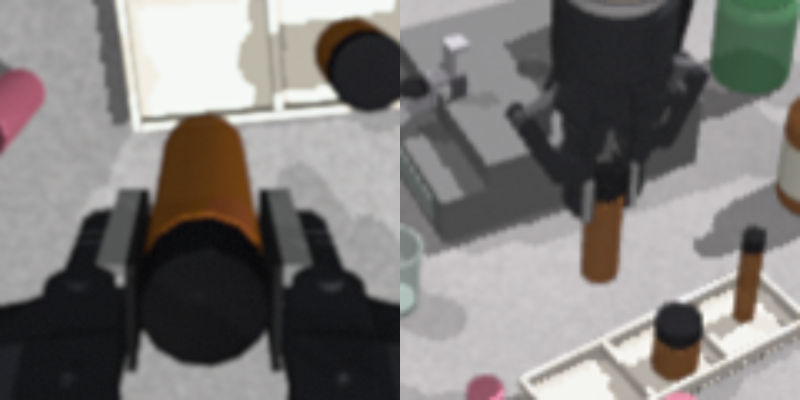

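```bash
python3 - <<'E'
from h import *
np.set_printoptions(precision=4,suppress=True)
r=cam('wrist');t=monitor.read_state()['tool_pos']
c=cv2.imread('pics/w5.png')
g=c[150:310,170:330].max(2)
h=cv2.cvtColor(c,cv2.COLOR_BGR2HSV)
am=((h[...,0]>5)&(h[...,0]<20)&(h[...,1]>150)&(h[...,2]>50));am[:,:215]=0;am[:,290:]=0;am[:190]=0;am[245:]=0
ys,xs=np.nonzero(am);print('amber',xs.min(),xs.max(),ys.min(),ys.max())
print('rim bottom: y=',onz(r,(252,ys.min()),t[2]-.056)-t)
cols=c[:,252].max(1);print('col',[(i,int(cols[i])) for i in range(225,312,2)])
rows=c[268].max(1);print('row',[(i,int(rows[i])) for i in range(218,288,2)])
print('captop c',onz(r,(252,268.4),t[2]+.032)-t)
print('caprim -y',onz(r,(252,296),t[2]+.032)-t)
w=cv2.imread('pics/w2.png');T=r['T'].copy();
p=dict(r);Tn=np.eye(4);Tn[:3,:3]=R.from_rotvec([1.209,1.209,-1.21]).as_matrix();Tn[:3,3]=[.4615,.0348,.1985];p['T']=Tn@np.array(p['T_tool_cam'])
gg=w.max(2)[165:205,335:380]
m=np.zeros(w.shape[:2],np.uint8);m[165:205,335:380]=(gg<75)
n,l,s,ce=cv2.connectedComponentsWithStats(m);
for i in range(1,n):
  if s[i,4]>60:print(s[i],ce[i],onz(p,ce[i],.07),onz(p,(s[i,0]+s[i,2]/2-.5,s[i,1]+s[i,3]/2-.5),.07))
print(gg[::4,::3])
E
```

```text
amber 229 274 196 244
rim bottom: y= [ 0.0015  0.0097 -0.056 ]
col [(225, 91), (227, 89), (229, 87), (231, 88), (233, 92), (235, 128), (237, 60), (239, 14), (241, 12), (243, 13), (245, 15), (247, 16), (249, 21), (251, 29), (253, 28), (255, 27), (257, 25), (259, 28), (261, 26), (263, 28), (265, 27), (267, 28), (269, 30), (271, 27), (273, 25), (275, 24), (277, 23), (279, 23), (281, 24), (283, 24), (285, 23), (287, 28), (289, 23), (291, 22), (293, 23), (295, 58), (297, 148), (299, 161), (301, 167), (303, 169), (305, 168), (307, 167), (309, 163), (311, 163)]
row [(218, 22), (220, 28), (222, 32), (224, 17), (226, 17), (228, 26), (230, 24), (232, 24), (234, 25), (236, 25), (238, 27), (240, 28), (242, 29), (244, 26), (246, 30), (248, 31), (250, 31), (252, 28), (254, 29), (256, 28), (258, 28), (260, 26), (262, 27), (264, 27), (266, 27), (268, 26), (270, 28), (272, 23), (274, 25), (276, 16), (278, 17), (280, 39), (282, 36), (284, 26), (286, 26)]
captop c [0.0015 0.0014 0.032 ]
caprim -y [ 0.0015 -0.0138  0.032 ]
[345 172  26  26 462] [358.5714 184.7965] [0.5747 0.0338 0.07  ] [0.5736 0.0341 0.07  ]
[[182 182 182 181 180 178 111 112 112 112 111 111 111 110 111]
 [181 181 182 180 180 165 112 110 108 107 111 111 110 111 110]
 [180 182 181 179 180 123  84  55  56  60  74  95 110 111 111]
 [180 180 181 178 120  88  82  52  51  54  57  62  95 110 110]
 [181 180 181 146  88  86  61  64  64  62  60  59  82 106 110]
 [180 181 180 110  73  69  71  68  67  65  63  61  84 107 110]
 [180 179 178 117  69  72  70  71  69  69  67  66  99 110 111]
 [180 180 179 168  80  68  71  70  70  70  70  99 109 111 111]
 [179 179 177 177 153  88  78  73  83  94 105 110 110 111 111]
 [180 179 177 177 149 110 110 110 110 110 111 111 111 110 111]]
```

Call:
jog_arm --pt "0 0.004 -0.012 0 0 0 20" --pt "0 0.016 -0.045 0 0 0 20" --pt "0 0.032 -0.09 0 0 0 20" --pt "0 0.048 -0.135 0 0 0 20" --pt "0 0.064 -0.18 0 0 0 20" --pt "0 0.08 -0.225 0 0 0 20" --pt "0 0.094 -0.265 0 0 0 20" --pt "0 0.103 -0.29 0 0 0 20" --pt "0 0.1064 -0.298 0 0 0 20" --pt "0 0.1064 -0.298 0 0 0 20" --pt "0.02 0.1064 -0.298 0 0 0 20" --pt "0.045 0.1064 -0.298 0 0 0 20" --pt "0.053 0.1064 -0.298 0 0 0 20" --pt "0.053 0.1064 -0.298 0 0 0 20" --pt "0.053 0.1064 -0.298 0 0 0 20"

```text
time: 13.9
tool_pos: [0.5716, 0.0347, 0.1406]
tcp_rot: [1.209, 1.212, -1.21]
wrist_force: [0.3, 1.0, -0.3]
width: 0.293
```

```bash
python3 - <<'E'
from h import *
np.set_printoptions(precision=4,suppress=True)
st=monitor.read_state();print(st['tool_pos'],st['tcp_rot'],st['width'],st['wrist_force'])
c,r=shot('wrist','w6.png');s,q=shot('side','s6.png');a,p=shot('scene','a6.png')
print('tcp',proj(r,st['tool_pos']),proj(q,st['tool_pos']),proj(p,st['tool_pos']))
W=np.array((.574,.034,.07));
for x in(r,q,p):print('well',proj(x,W))
def crop(i,x,h):
    u=proj(x,W).astype(int);return cv2.resize(i[max(0,u[1]-h):u[1]+h,max(0,u[0]-h):u[0]+h],(400,400),interpolation=cv2.INTER_CUBIC),u-h
o=[crop(c,r,60),crop(s,q,40)];print([k[1] for k in o])
cv2.imwrite('pics/v6.png',np.hstack([k[0] for k in o]))
E
```

```text
[0.5716 0.0347 0.1406] [ 1.2087  1.212  -1.2102] 0.29300133056949645 [ 0.2927  1.0309 -0.3109]
tcp [249.4423 240.1035] [258.2577 171.577 ] [259.1814 189.8342]
well [253.0881 202.6493]
well [258.6321 191.6772]
well [259.0218 206.3576]
[array([193, 142]), array([218, 151])]
```

View pics/v6.png

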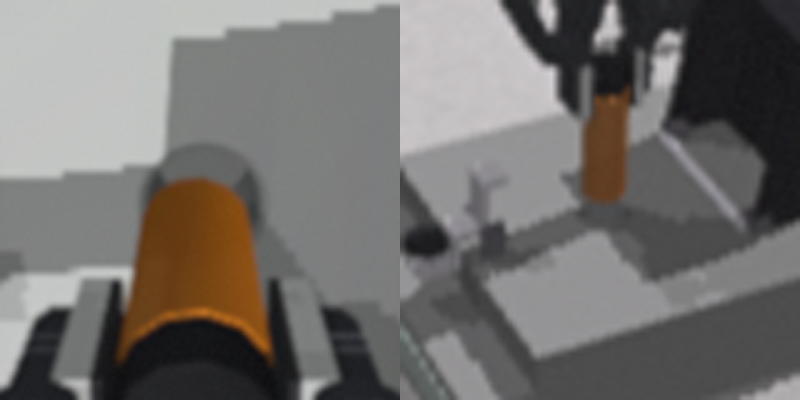

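```bash
python3 - <<'E'
from h import *
np.set_printoptions(precision=4,suppress=True)
r=cam('wrist');c=cv2.imread('pics/w6.png');t=monitor.read_state()['tool_pos']
f=c.astype(int);g=f.sum(2);red=f[...,2]-f[...,0]
for u in(250,253,256):print(u,'col',[(v,g[v,u],red[v,u]) for v in range(178,204)])
for v in(190,194,198,203):print(v,'row',[(u,g[v,u],red[v,u]) for u in range(230,280,1)] if v in(194,) else '')
for v in (183.5,184.5,185.5):print('well rim',v,onz(r,(254,v),.07))
for v in (194.5,195.5,196.5):print('vial rim',v,onz(r,(253,v),t[2]-.0563))
for v in(194,196,200,204):
    k=np.nonzero(red[v]>60)[0];print(v,k.min(),k.max(),onz(r,((k.min()+k.max())/2,v),t[2]-.0563))
E
```

```text
250 col [(178, np.int64(377), np.int64(0)), (179, np.int64(376), np.int64(-1)), (180, np.int64(377), np.int64(0)), (181, np.int64(379), np.int64(-1)), (182, np.int64(378), np.int64(-1)), (183, np.int64(379), np.int64(0)), (184, np.int64(364), np.int64(-1)), (185, np.int64(323), np.int64(-2)), (186, np.int64(297), np.int64(-1)), (187, np.int64(297), np.int64(-1)), (188, np.int64(298), np.int64(0)), (189, np.int64(302), np.int64(0)), (190, np.int64(304), np.int64(-1)), (191, np.int64(304), np.int64(-1)), (192, np.int64(304), np.int64(-1)), (193, np.int64(303), np.int64(-1)), (194, np.int64(294), np.int64(6)), (195, np.int64(257), np.int64(32)), (196, np.int64(211), np.int64(66)), (197, np.int64(187), np.int64(86)), (198, np.int64(182), np.int64(89)), (199, np.int64(185), np.int64(86)), (200, np.int64(183), np.int64(86)), (201, np.int64(183), np.int64(84)), (202, np.int64(185), np.int64(86)), (203, np.int64(183), np.int64(85))]
253 col [(178, np.int64(378), np.int64(-1)), (179, np.int64(378), np.int64(-1)), (180, np.int64(376), np.int64(0)), (181, np.int64(378), np.int64(-1)), (182, np.
[... 3297 characters left out ...]
 np.int64(-2)), (274, np.int64(379), np.int64(-2)), (275, np.int64(378), np.int64(-1)), (276, np.int64(381), np.int64(-2)), (277, np.int64(379), np.int64(-2)), (278, np.int64(380), np.int64(-2)), (279, np.int64(379), np.int64(-2))]
198 row 
203 row 
well rim 183.5 [0.5757 0.0509 0.07  ]
well rim 184.5 [0.5757 0.05   0.07  ]
well rim 185.5 [0.5757 0.0491 0.07  ]
vial rim 194.5 [0.5748 0.046  0.0852]
vial rim 195.5 [0.5748 0.0452 0.0852]
vial rim 196.5 [0.5748 0.0444 0.0852]Traceback (most recent call last):
  File "<stdin>", line 10, in <module>
    return umr_minimum(a, axis, None, out, keepdims, initial, where)
ValueError: zero-size array to reduction operation minimum which has no identity
```

Call:
jog_arm --pt "0.001 0.0006 -0.0015 0 0 0 20" --pt "0.003 0.0006 -0.0015 0 0 0 20" --pt "0.006 0.0006 -0.0015 0 0 0 20" --pt "0.009 0.0006 -0.0015 0 0 0 20" --pt "0.012 0.0006 -0.0015 0 0 0 20" --pt "0.014 0.0006 -0.0015 0 0 0 20" --pt "0.016 0.0006 -0.0015 0 0 0 20" --pt "0.018 0.0006 -0.0015 0 0 0 20" --pt "0.018 0.0006 -0.0015 0 0 0 20"

```text
time: 14.95
tool_pos: [0.5729, 0.0366, 0.1232]
tcp_rot: [1.209, 1.211, -1.209]
wrist_force: [0.0, 0.1, -0.8]
width: 0.293
```

Call:
jog_arm --pt "0.002 0 0 0 0 0 20" --pt "0.004 0 0 0 0 0 20" --pt "0.006 0 0 0 0 0 20" --pt "0.006 0 0 0 0 0 20"

```text
time: 15.35
tool_pos: [0.5727, 0.0366, 0.1168]
tcp_rot: [1.209, 1.211, -1.209]
wrist_force: [0.1, -0.4, -0.2]
width: 0.292
```

Call:
jog_arm --pt "0.002 0 0 0 0 0 20" --pt "0.005 0 0 0 0 0 20" --pt "0.008 0 0 0 0 0 20" --pt "0.011 0 0 0 0 0 20" --pt "0.014 0 0 0 0 0 20" --pt "0.016 0 0 0 0 0 20" --pt "0.016 0 0 0 0 0 20"

```text
time: 16.05
tool_pos: [0.5726, 0.0365, 0.1004]
tcp_rot: [1.208, 1.211, -1.209]
wrist_force: [0.1, -0.5, -1.0]
width: 0.297
```

Call:
jog_arm --pt "0.002 0 0 0 0 0 20" --pt "0.005 0 0 0 0 0 20" --pt "0.008 0 0 0 0 0 20" --pt "0.011 0 0 0 0 0 20" --pt "0.013 0 0 0 0 0 20" --pt "0.014 0 0 0 0 0 20" --pt "0.014 0 0 0 0 0 20"

```text
time: 16.75
tool_pos: [0.5725, 0.0364, 0.0862]
tcp_rot: [1.208, 1.212, -1.209]
wrist_force: [0.4, -1.0, -0.8]
width: 0.291
```

Call:
jog_arm --pt "0.001 0 0 0 0 0 20" --pt "0.003 0 0 0 0 0 20" --pt "0.005 0 0 0 0 0 20" --pt "0.007 0 0 0 0 0 20" --pt "0.007 0 0 0 0 0 20"

```text
time: 17.25
tool_pos: [0.5724, 0.0364, 0.0788]
tcp_rot: [1.208, 1.212, -1.209]
wrist_force: [0.7, -1.7, -1.7]
width: 0.289
```

Call:
jog_arm --pt "0.001 0 0 0 0 0 20" --pt "0.0015 0 0 0 0 0 20" --pt "0.0015 0 0 0 0 0 20"

```text
time: 17.55
tool_pos: [0.5724, 0.0364, 0.0772]
tcp_rot: [1.208, 1.212, -1.21]
wrist_force: [1.4, -1.1, -1.3]
width: 0.287
```

Call:
jog_arm --pt "0.0006 0 0 0 0 0 20" --pt "0.001 0 0 0 0 0 20" --pt "0.001 0 0 0 0 0 20"

```text
time: 17.85
tool_pos: [0.5724, 0.0364, 0.0763]
tcp_rot: [1.208, 1.212, -1.209]
wrist_force: [0.8, -0.4, -0.1]
width: 0.289
```

Call:
jog_arm --pt "0.0005 0 0 0 0 0 20" --pt "0.0005 0 0 0 0 0 20"

```text
time: 18.05
tool_pos: [0.5725, 0.0364, 0.0762]
tcp_rot: [1.208, 1.212, -1.209]
wrist_force: [-0.2, -0.1, 4.6]
width: 0.288
```

Call:
jog_arm --pt "0 0 0 0 0 0 31" --pt "0 0 0 0 0 0 34" --pt "0 0 0 0 0 0 38" --pt "0 0 0 0 0 0 44" --pt "0 0 0 0 0 0 52" --pt "0 0 0 0 0 0 52" --pt "0 0 0 0 0 0 52"

```text
time: 18.75
tool_pos: [0.5725, 0.0364, 0.0762]
tcp_rot: [1.208, 1.212, -1.209]
wrist_force: [-0.4, -0.7, -0.4]
width: 0.523
```

Call:
jog_arm --pt "-0.002 0 0 0 0 0 52" --pt "-0.008 0 0 0 0 0 52" --pt "-0.02 0 0 0 0 0 52" --pt "-0.04 0 0 0 0 0 52" --pt "-0.08 0 0 0 0 0 52" --pt "-0.12 -0.01 0 0 0 0 52" --pt "-0.15 -0.03 0 0 0 0 52" --pt "-0.15 -0.03 0 0 0 0 52" --pt "-0.15 -0.03 0 0 0 0 52"

```text
time: 19.65
tool_pos: [0.5435, 0.0363, 0.2285]
tcp_rot: [1.21, 1.209, -1.206]
wrist_force: [-0.7, -0.4, -1.2]
width: 0.519
```

```bash
python3 - <<'E'
from h import *
np.set_printoptions(precision=4,suppress=True)
st=monitor.read_state();print(st['tool_pos'],st['width'],st['wrist_force'])
c,r=shot('wrist','w7.png');s,q=shot('side','s7.png')
X=np.array((.574,.034,.108));a=proj(r,X);b=proj(q,X);print(a,b)
a=a.astype(int);b=b.astype(int)
f=lambda i,u,h:cv2.resize(i[u[1]-h:u[1]+h,u[0]-h:u[0]+h],(400,400),interpolation=cv2.INTER_CUBIC)
cv2.imwrite('pics/v7.png',np.hstack([f(c,a,70),f(s,b,60)]))
E
```

```text
[0.5435 0.0363 0.2285] 0.5187863709391095 [-0.6945 -0.4248 -1.184 ]
[279.7748 188.3627] [258.9046 180.973 ]
```

View pics/v7.png

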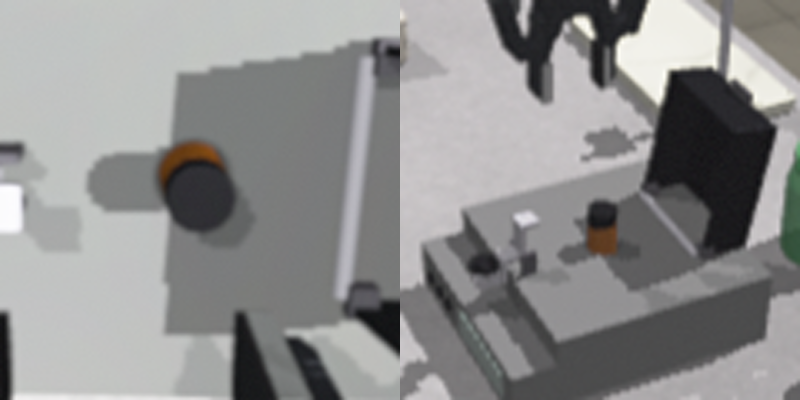

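The vial stands upright and fully seated in the well, and the contact force rose to 4.6 N at the floor. The hood is open and the gripper is clear, so I'm handing in.

```bash
python3 -c "
from workcell import finish_job;print(finish_job())"
```

```text
the job is handed in; nothing more can be done
None
```

The job is done and handed in at about 20 s of the 64 s allowed; no verdict was reported.

- **Hood:** I pressed the thumb key in small steps, with readings up to about 7 N. The catch let go, and the hood sprang fully open while the vial was still in the tray and the gripper stayed clear.
- **Vial:** I took the 26 mm full-height vial from the end of the tray nearest the robot. It went down the bore with no more than about 2 N of wrist force, and I let go when it reached the floor at 4.6 N with the foot about 50 mm below the mouth. The gripper was then lifted clear.

The last wrist and side pictures show the vial upright in the well at the expected height, the hood standing open and the gripper touching nothing.

- **Camera disagreement:** The cameras disagreed by 1 to 2 mm on positions, so I set the final alignment from the wrist view of the vial against the well.
- **Possible lean:** The vial looked about 0.03 rad off vertical in the grip. I did not measure its tilt after release.
- **Other items:** I did not re-measure the other glassware or the stopper at the end. Nothing in the pictures or the force readings suggested that any of it was touched.

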